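# Shut the tilt-out bin and draw it tight with its cam catch

### The arm

A 6-joint arm with a two-finger parallel gripper is mounted at the origin on the work surface. World frame = base frame: x ahead of the robot, y to its left, z up, the work surface at z = 0. Lengths are in mm, angles in rad, forces in N, time in s.
With the tool pointing down it reaches from about 300 to 775 mm from the base axis. Payload 14.6 kg.
Tool frame: the origin (TCP) lies midway between the tips of the shut fingers; the grasp point (between the pads) lies 19 mm behind it (manip.hold_point_z is the distance from the TCP to the grasp point, in mm); z points along the fingers, y is the direction in which the jaws open and shut (so a half turn about z gives the same grasp; the last joint's range is limited). The gripper opens to 94 mm and grips with 3 to 60 N. Pads are 16 mm wide; open, the fingers measure 119 mm over their backs; the gripper's body (75 mm by 177 mm) begins 78 mm behind the grasp point.
Start: joints at [-1.201, 0.3, 1.521, -0, 1.321, -0.067], TCP at [232.665, -498.353, 205.446] pointing down, gripper open.
Joint ranges: [-3.03, 3.03], [-0.79, 2.21], [0.23, 2.52], [-1.04, 4.18], [0, 3.07], [-2.55, 2.55]. Speed limits (rad/s): [2.22, 2.22, 2.57, 3.14, 3.14, 3.14].

### API

Orientations are given as [roll, pitch, yaw] about the fixed x, y, z axes, in that order (R = Rz(yaw) Ry(pitch) Rx(roll)).
In Python, from cell import manip gives the robot as it stands.
- The arm moves only by the shell command python3 -m crank 'ROWS' [OPENING] [FORCE]. ROWS is JSON, a list of rows, each an object with "offset": the shift along the world's x, y, z in m, a list of three; "spin": the turn about the world's z in degrees. In form: [{"offset": [dx, dy, dz], "spin": spin}, ...]. A call has exactly 8 rows; each row is the pose to reach, as a shift and turn from the pose measured when the call began; what a row does not reach only later rows make up. A row lasts 1/12 s, in which the tool goes at most 41.7 mm and 7.16 degrees, less where a joint would pass 70% of its speed; a pose out of reach is approached as far as the arm can. A call with a gripper value outside its range is refused whole. OPENING is the opening, from 0 (shut) to 1 (fully open), set as the call begins (- or left out, the last holds). The fingers move at their own pace and stop on an object; FORCE is the grip in N (left out, the last holds). Time passes only in rows, so rows that repeat a pose let the fingers close, or fill a call up. It gives the time, the measured TCP pose, the force and the opening at its end, in the units of the state.
- manip.read_state(): the state, without advancing time (a new reading comes with each control period).
- manip.camera(name): name is "scene" or "top" or "wrist"; returns a dict with "pixels" (480x640x3 uint8, red, green, blue), "fx", "fy", "cx", "cy" (pixels), "k1" (the pictures are not rectified: a ray, as slopes to the right and down, at radius r is drawn at 1 + k1 r^2 times it, then the intrinsics apply), "extrinsics" (4x4, takes a point from world to camera coordinates); the wrist camera has in their place "hand_eye" (4x4, takes a point from camera to tool coordinates, whose origin is the TCP and whose axes are the flange's). Camera axes: x right, y down, z forward; pixel columns grow to the right and rows downward; lengths in mm; the calibration is good to about 2 mm. A picture is of the moment at which its call begins: read the wrist's pose just before it. There is no depth.
- manip.sign_off(): hands the job in, once; it reports no verdict.
Trained networks look in a picture, given as the dict that the camera call returned (one of the last four; its "shot" number tells which), for a name from the list of things; names that differ only in an ending like _2 or _b are one class to them, and where a whole thing is asked for, a point or a joint stands for the part that bears it (a point fixed in the world has none). Each returns a list of dicts, best first, with "conf" (0 to 1); they miss things now and then, are a little off and sometimes report something else, mostly with a low value. They report only what shows in the picture. A call takes as long as a camera call.
- manip.search_frame(picture, name): "location" ([x, y, z] in mm, in world coordinates, good to about 4 mm: the middle of the surface that is visible of it).
- manip.masks_of(picture, name): "mask" (480x640 bool, what is visible of it).
The state is a dict: "clock": time; "joints": joint angles; "qd": joint speeds; "effort": joint torques, N m; "eef_pos": TCP position; "eef_rot": TCP orientation; "wrist_force": force on the tool from outside, world axes, zero at the start; "moment": the same for the moment, N m; "finger_gap": finger opening in mm.
Only numpy, scipy, OpenCV 4.12 (cv2) and the standard library are available. Lean on these libraries where they do the work, as an engineer would, in place of code of your own. Each camera call takes 0.05 s, during which the arm holds its last target. There are 200 camera calls.

### The job

The tilt-out bin on the cedar rack has been left open. Swing its front shut onto the rubber seal, then swing the lever of the cam catch on top about a quarter turn, so that its hook takes the keeper pin and draws the front home against the housing; stop when the lever comes up firm, since the catch breaks if it is forced. Leave everything standing around as it is.

Things in the scene. Friction and masses are not known exactly. Their poses are not given: they have to be found in the camera images.
- bin_rack: Fixed cedar rack with the pale grey housing of the tilt-out bin on its front. Origin on the counter under the middle of the housing's mouth; x points backwards into the housing (away from the front), y along the mouth, z up. Housing 242 mm wide, 131 mm deep, flat top 190 mm above the counter. Behind it the cedar shelf (400 mm wide, x = 138 to 290 mm, top at 223 mm), with things on it up to 320 mm high, from x = 160 mm on.
- bin_front: The tilting bin, 0.5 to 1 kg: pale grey front 236 mm wide, 154 mm high, 5 mm thick, bucket behind it. Origin on the hinge line along the lower edge of the mouth, 32 mm above the counter; its z points up along the front, x backwards. Outer face at x = -6 mm; a pull lip 100 mm wide juts a further 15 mm from it, 118 mm above the hinge; on the middle of the top edge stands a steel keeper pin, 7 mm thick.
- front_tilt (a joint): Tilt of the front in rad: 0 = fully home on the housing, grows as its top comes out of the mouth, to 0.62. The stiff hinge (2 to 6 N at the top edge) holds it where it is left. Below 0.035 rad a rubber seal pushes back, up to 12 N when home; let go, the front springs back to 0.02 to 0.04, near enough for the hook. Beyond about 0.05 rad the hook misses the pin.
- cam_catch: Turning part of the cam catch, on top of the housing: steel hub and spiral hook, black lever 81 mm long with an upright thumb tab. Origin on its vertical pivot at the height of the housing's top, about 16 mm behind the mouth (its base is screwed down through slots, so this differs by some mm); the lever points along its own x. The hook sweeps 13 mm above the housing's top, up to 43 mm from the pivot.
- catch_turn (a joint): Turn of the catch in rad: 0 = open, lever straight backwards along bin_rack's x; grows anticlockwise seen from above; stop at 2.3. The hook takes the pin at 0.6 to 0.9 and has drawn the front home somewhere between 1.1 and 1.95. Pushed square at the tab it takes, while moving, 4 N when free, up to 5.5 N pressing the seal, then climbs within some degrees: 8 to 13 N is tight, above 16 N it breaks. It stays where it is left.
- lever_tab (a point): Centre of the thumb tab on the lever, 70 mm from the pivot, 38 mm above the housing's top: a black upright block 22 mm along the lever, 10 mm across it, 30 mm high (the lever bar under it is 12 mm wide, its underside 21 mm above the housing).
- keeper_pin (a point): On the axis of the keeper pin, 171 mm from the hinge line, at the height where the hook takes it; the pin ends 9 mm above this point.
- front_top_edge (a point): Middle of the outer top edge of the tilting front, 154 mm from the hinge line.
- olla_lid_mid (a point): Bystander: brown stoneware olla lid, 132 mm across, 58 mm high with its knob, lying on the cedar shelf; point on its axis half-way up
- square_jar1_mid (a point): Bystander: empty square glass jar, 72 x 72 x 97 mm, standing on the cedar shelf; its centre
- square_jar2_mid (a point): Bystander: the same, a second jar
- tong_mid (a point): Bystander: spring-loaded steel tong, 225 mm long, lying on the counter; its middle
- silicone_lid_mid (a point): Bystander: small orange silicone lid, 90 mm across, 19 mm high with its knob, lying on the counter; its middle
- salt_pot_mid (a point): Bystander: white ceramic salt pot with a wooden lid, 80 mm across, 66 mm high; its centre
- pepper_mill_mid (a point): Bystander: small dark wooden pepper mill, 54 mm across, 108 mm high; its centre

How it is judged:
By the outcome, as a careful person would: the job done as asked, in the order asked, and still so for the second after the job is handed in, with the robot touching nothing.
It also fails if it takes over 53 s, if anything falls off the work surface, if the arm or the gripper's body presses on something with over 40 N, if the wrist force passes 120 N, or if a joint passes its speed limit or range.

## Working session

There is one attempt and no reset: what is moved stays moved. The work goes in short steps, Python scripts to look and compute and a shell command to move; the robot and the scene stay as the last step left them, time stands still between calls to the robot, and variables do not carry over. Pictures are saved under pics/ and viewed, about 8 in all and at most 12, crops included, and the job is handed in when it is done.

```bash
ls; mkdir -p pics
cat > h.py <<'E'
import numpy as np, cv2
from cell import manip
def save(n,name):
    p=manip.camera(n); cv2.imwrite(f'pics/{name}.png',p['pixels'][:,:,::-1]); return p
E
python3 - <<'E'
from h import *
for c in ['scene','top']:
    p=save(c,c+'0')
    E=np.array(p['extrinsics']); print(c,(-E[:3,:3].T@E[:3,3]).round())
    for n in ['bin_rack','bin_front','cam_catch','lever_tab','keeper_pin','front_top_edge','olla_lid_mid','square_jar1_mid','tong_mid','silicone_lid_mid','salt_pot_mid','pepper_mill_mid']:
        print(n,[(np.round(d['location']).tolist(),round(d['conf'],2)) for d in manip.search_frame(p,n)[:3]])
a=cv2.imread('pics/scene0.png');print(manip.read_state())
E
```

```text
pics
scene [1242.  624. 1029.]
bin_rack []
bin_front [([528.0, -70.0, 167.0], 0.62)]
cam_catch [([526.0, 12.0, 218.0], 0.69)]
lever_tab [([527.0, 12.0, 215.0], 0.83)]
keeper_pin [([533.0, -75.0, 166.0], 0.75), ([599.0, 126.0, 194.0], 0.34)]
front_top_edge [([533.0, -73.0, 171.0], 0.94)]
olla_lid_mid [([706.0, 177.0, 242.0], 0.68)]
square_jar1_mid [([562.0, 212.0, 288.0], 0.86), ([426.0, 496.0, 8.0], 0.63)]
tong_mid [([602.0, -477.0, 10.0], 0.91)]
silicone_lid_mid [([427.0, 493.0, 10.0], 0.68)]
salt_pot_mid [([381.0, -260.0, 50.0], 0.66)]
pepper_mill_mid [([349.0, -441.0, 51.0], 0.73)]
top [ 311.    6. 1585.]
bin_rack [([526.0, 88.0, 193.0], 0.83)]
bin_front [([522.0, 9.0, 219.0], 0.71), ([500.0, -49.0, 127.0], 0.66)]
cam_catch [([520.0, 10.0, 217.0], 0.69), ([501.0, -49.0, 128.0], 0.59)]
lever_tab [([520.0, 11.0, 218.0], 0.63)]
keeper_pin [([502.0, -49.0, 125.0], 0.62)]
front_top_edge [([502.0, -49.0, 128.0], 0.9)]
olla_lid_mid [([680.0, 158.0, 244.0], 0.72), ([499.0, -50.0, 127.0], 0.36)]
square_jar1_mid [([548.0, 210.0, 257.0], 0.9), ([423.0, 490.0, 10.0], 0.35)]
tong_mid [([575.0,
[... 208 characters left out ...]
er_mill_mid [([330.0, -440.0, 80.0], 0.61)]
{'clock': 1.3, 'joints': array([-1.20061654e+00,  2.99868340e-01,  1.52101967e+00, -1.87513973e-06,
        1.32068309e+00, -6.66088968e-02]), 'qd': array([ 0.00066138,  0.00048285, -0.00145811,  0.00227825,  0.00105574,
        0.0005125 ]), 'effort': array([ 3.01592936e-04, -5.31661248e+01, -3.52916372e+01,  7.08639203e-02,
        2.12823245e-02, -2.99381009e-05]), 'eef_pos': array([ 232.655248  , -498.35450619,  205.45462637]), 'eef_rot': array([3.14157126e+00, 3.24776612e-06, 4.36789149e-01]), 'wrist_force': array([ 0.2296858 ,  0.01729577, -0.9627142 ]), 'moment': array([ 0.01577146, -0.05438462, -0.02797   ]), 'finger_gap': 93.8558000675215}
```

View pics/scene0.png

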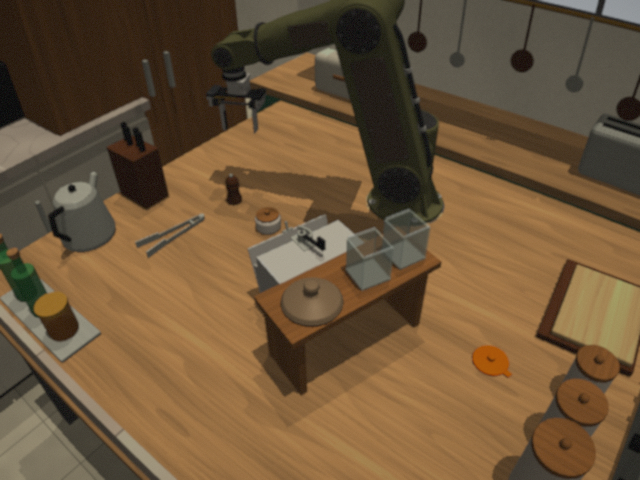

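View pics/top0.png

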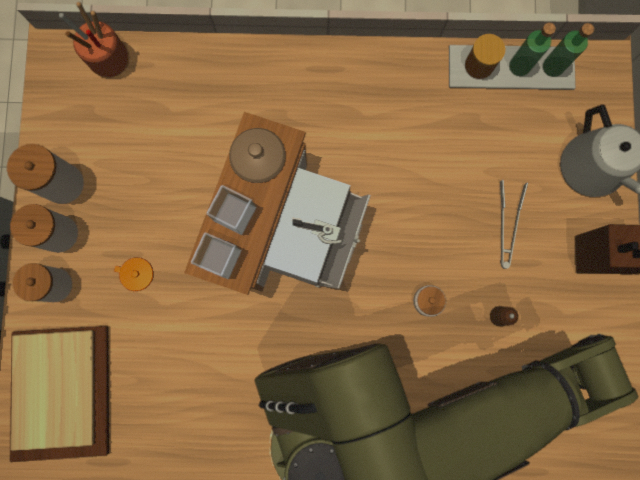

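The scene picture shows the rack in the middle (housing about (310,255)). In the top picture the front opens to the right (about (345,240)), and the lever points left from (327,234) to (295,224). I'll enlarge the top view.

```bash
cat >> h.py <<'E'
def ray(p,u,v):
    K=np.array([[p['fx'],0,p['cx']],[0,p['fy'],p['cy']],[0,0,1.]])
    d=cv2.undistortPoints(np.array([[[u,v]]],float),K,np.array([p['k1'],0,0,0]))[0,0]
    E=np.array(p['extrinsics']);R=E[:3,:3]
    return -R.T@E[:3,3], R.T@np.array([d[0],d[1],1])
def onz(p,u,v,z):
    c,d=ray(p,u,v); return c+d*(z-c[2])/d[2]
def proj(p,X):
    E=np.array(p['extrinsics']);K=np.array([[p['fx'],0,p['cx']],[0,p['fy'],p['cy']],[0,0,1.]])
    return cv2.projectPoints(np.atleast_2d(X).astype(float),cv2.Rodrigues(E[:3,:3])[0],E[:3,3],K,np.array([p['k1'],0,0,0]))[0][:,0]
E
python3 - <<'E'
import cv2
a=cv2.imread('pics/top0.png')[160:300,240:380]
cv2.imwrite('pics/crop1.png',cv2.resize(a,None,fx=4.2,fy=4.2,interpolation=cv2.INTER_CUBIC))
E
```

```text
(no output)
```

View pics/crop1.png

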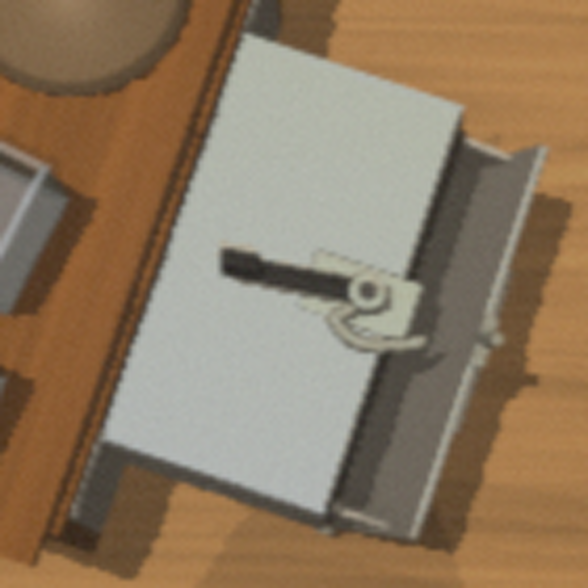

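The crop shows the mouth corners at crop (462,107) and (325,515), the hub at (368,291), the tab at (240,262), the pin at (490,332), and the front's top edge from (545,150) to (412,535).

Run:
```python
from h import *
from scipy.optimize import least_squares
p=manip.camera('top')
P=lambda u,v:(240+(u+.5)/4.2-.5,160+(v+.5)/4.2-.5)
A=onz(p,*P(462,107),190);B=onz(p,*P(325,515),190)
print('mouth',A.round(),B.round(),np.linalg.norm(A-B))
m=(A+B)/2; y=(A-B)/np.linalg.norm(A-B)
if y[0]>0:y=-y
x=np.array([y[1],-y[0],0]); print('yaw',np.degrees(np.arctan2(x[1],x[0])),'origin',m.round(1))
for n,(u,v),z in [('hub',(368,291),222),('tab',(240,262),243),('pin',(490,332),180)]:
    X=onz(p,*P(u,v),z)-m; print(n,(X+m).round(),(X@x).round(1),(X@y).round(1))
# tilt from front edge points
for (u,v) in [(545,150),(412,535)]:
    def f(t):
        q=154*np.sin(-t[0]); z=32+154*np.cos(t[0])
        X=onz(p,*P(u,v),z)-m; return [X@x-(-6*np.cos(t[0])-154*np.sin(t[0]))]
    print('tilt',least_squares(f,[.4]).x)
for n in ['salt_pot_mid','pepper_mill_mid']:
    M=manip.masks_of(p,n)
    for k in M[:2]:
        v,u=np.nonzero(k['mask']);print(n,k['conf'],u.mean(),v.mean(),onz(p,u.mean(),v.mean(),60).round())
s=manip.camera('scene')
Rm=lambda a,b,z:m*[1,1,0]+x*a+y*b+[0,0,z]
print('scene px', proj(s,[Rm(0,-121,190),Rm(0,121,190),Rm(131,-121,190),Rm(0,-118,0)]).round())
```

```text
mouth [627. -58. 190.] [397.  14. 190.] 241.2610871389068
yaw 72.62631590270958 origin [512.1 -22.  190. ]
hub [517.  -7. 222.] 15.8 -0.1
tab [528.  62. 243.] 85.0 9.9
pin [502. -76. 180.] -54.6 -6.0
tilt [0.30417208]
tilt [0.28344701]
salt_pot_mid 0.57 428.72477064220186 300.348623853211 [ 366. -266.   60.]
pepper_mill_mid 0.56 503.10690423162583 315.4922048997773 [ 332. -451.   60.]
scene px [[256. 255.]
 [338. 218.]
 [285. 288.]
 [264. 308.]]
```

Geometry is consistent: the mouth measures 241 mm, the yaw is 72.6° and the tilt about 0.29. I'll shut the gripper and approach the front at rack (-100, -40).

```bash
python3 -m crank '[{"offset":[0.012,0.015,0],"spin":5},{"offset":[0.035,0.045,0],"spin":11},{"offset":[0.06,0.077,0],"spin":17},{"offset":[0.085,0.109,0],"spin":23},{"offset":[0.11,0.141,0],"spin":29},{"offset":[0.135,0.173,0],"spin":35},{"offset":[0.16,0.205,0],"spin":41},{"offset":[0.185,0.237,0],"spin":47.6}]' 0 30
python3 -m crank '[{"offset":[0.025,0.032,0],"spin":0},{"offset":[0.05,0.064,0],"spin":0},{"offset":[0.075,0.096,-0.01],"spin":0},{"offset":[0.095,0.122,-0.025],"spin":0},{"offset":[0.103,0.132,-0.04],"spin":0},{"offset":[0.103,0.132,-0.041],"spin":0},{"offset":[0.103,0.132,-0.041],"spin":0},{"offset":[0.103,0.132,-0.041],"spin":0}]'
cat > st.py <<'E'
from h import *
O=np.array([512.1,-22,0]);a=np.radians(72.63);X=np.array([np.cos(a),np.sin(a),0]);Y=np.array([-X[1],X[0],0])
s=manip.read_state();d=s['eef_pos']-O;F=s['wrist_force'];PV=15.8*X
r=d-PV*[1,1,0]; T=(r[0]*F[1]-r[1]*F[0])
print('t',round(s['clock'],2),'rack',(d@X).round(1),(d@Y).round(1),d[2].round(1),'Frack',(F@X).round(1),(F@Y).round(1),F[2].round(1),'torque/70',(T/70).round(1),'yaw',np.degrees(s['eef_rot'][2]).round(1))
E
python3 st.py
```

```text
clock: 2.17
eef_pos: [418.5, -259.6, 205.7]
eef_rot: [3.141, 0.0, 1.272]
wrist_force: [0.8, -0.3, 0.6]
finger_gap: 44.2
clock: 2.83
eef_pos: [521.4, -128.4, 165.4]
eef_rot: [3.14, 0.0, 1.272]
wrist_force: [0.7, -0.2, 0.2]
finger_gap: 0.6
t 2.83 rack -98.7 -40.6 165.4 Frack 0.0 -0.7 0.2 torque/70 1.1 yaw 72.9
```

```bash
python3 -m crank '[{"offset":[0.004,0.012,0],"spin":0},{"offset":[0.007,0.024,0],"spin":0},{"offset":[0.010,0.033,0],"spin":0},{"offset":[0.012,0.040,0],"spin":0},{"offset":[0.014,0.046,0],"spin":0},{"offset":[0.016,0.051,0],"spin":0},{"offset":[0.018,0.057,0],"spin":0},{"offset":[0.019,0.062,0],"spin":0}]'
python3 st.py
```

```text
clock: 3.5
eef_pos: [540.6, -65.8, 165.4]
eef_rot: [3.14, 0.0, 1.272]
wrist_force: [0.6, -3.0, 1.9]
finger_gap: 0.5
t 3.5 rack -33.3 -40.3 165.4 Frack -2.7 -1.4 1.9 torque/70 -0.6 yaw 72.9
```

```bash
python3 -m crank '[{"offset":[0.001,0.003,0],"spin":0},{"offset":[0.002,0.005,0],"spin":0},{"offset":[0.002,0.008,0],"spin":0},{"offset":[0.003,0.010,0],"spin":0},{"offset":[0.0037,0.012,0],"spin":0},{"offset":[0.0037,0.012,0],"spin":0},{"offset":[0.0037,0.012,0],"spin":0},{"offset":[0.0037,0.012,0],"spin":0}]'
python3 st.py
```

```text
clock: 4.17
eef_pos: [544.3, -53.8, 165.3]
eef_rot: [3.14, 0.0, 1.272]
wrist_force: [-0.1, 0.0, -0.5]
finger_gap: 0.6
t 4.17 rack -20.7 -40.2 165.3 Frack -0.0 0.1 -0.5 torque/70 -0.1 yaw 72.9
```

```bash
python3 -m crank '[{"offset":[0.0003,0.001,0],"spin":0},{"offset":[0.0006,0.002,0],"spin":0},{"offset":[0.0009,0.003,0],"spin":0},{"offset":[0.0012,0.004,0],"spin":0},{"offset":[0.0012,0.004,0],"spin":0},{"offset":[0.0012,0.004,0],"spin":0},{"offset":[0.0012,0.004,0],"spin":0},{"offset":[0.0012,0.004,0],"spin":0}]'
python3 st.py
```

```text
clock: 4.83
eef_pos: [545.6, -49.9, 165.4]
eef_rot: [3.14, 0.0, 1.272]
wrist_force: [-1.8, -3.2, 4.6]
finger_gap: 0.4
t 4.83 rack -16.6 -40.3 165.4 Frack -3.6 0.8 4.6 torque/70 -2.4 yaw 72.9
```

```bash
python3 -m crank '[{"offset":[0.0003,0.001,0],"spin":0},{"offset":[0.0006,0.002,0],"spin":0},{"offset":[0.0007,0.0022,0],"spin":0},{"offset":[0.0007,0.0022,0],"spin":0},{"offset":[0.0007,0.0022,0],"spin":0},{"offset":[0.0007,0.0022,0],"spin":0},{"offset":[0.0007,0.0022,0],"spin":0},{"offset":[0.0007,0.0022,0],"spin":0}]'
python3 st.py
```

```text
clock: 5.5
eef_pos: [546.1, -48.2, 165.5]
eef_rot: [3.14, 0.001, 1.272]
wrist_force: [-4.4, -6.3, 3.5]
finger_gap: 0.5
t 5.5 rack -14.8 -40.3 165.5 Frack -7.3 2.3 3.5 torque/70 -5.2 yaw 72.9
```

One more small press, then back off.

```bash
python3 -m crank '[{"offset":[0.0003,0.001,0],"spin":0},{"offset":[0.0006,0.002,0],"spin":0},{"offset":[0.0007,0.0022,0],"spin":0},{"offset":[0.0007,0.0022,0],"spin":0},{"offset":[0.0007,0.0022,0],"spin":0},{"offset":[0.0007,0.0022,0],"spin":0},{"offset":[0.0007,0.0022,0],"spin":0},{"offset":[0.0007,0.0022,0],"spin":0}]'
python3 st.py
python3 -m crank '[{"offset":[-0.002,-0.006,0],"spin":0},{"offset":[-0.006,-0.020,0],"spin":0},{"offset":[-0.012,-0.038,0.01],"spin":0},{"offset":[-0.014,-0.046,0.04],"spin":0},{"offset":[-0.014,-0.046,0.08],"spin":0},{"offset":[-0.014,-0.046,0.12],"spin":0},{"offset":[-0.014,-0.046,0.14],"spin":0},{"offset":[-0.014,-0.046,0.14],"spin":0}]'
python3 st.py
python3 - <<'E'
from h import *
w=save('wrist','w1'); print([(d['location'].round() if hasattr(d['location'],'round') else d['location'],d['conf']) for n in ['lever_tab','keeper_pin'] for d in manip.search_frame(w,n)[:2]])
t=save('top','t1');a=cv2.imread('pics/t1.png')[160:300,240:380]
b=cv2.resize(a,None,fx=4,fy=4,interpolation=cv2.INTER_CUBIC)
c=cv2.imread('pics/w1.png'); c=cv2.resize(c,(240,180))
cv2.imwrite('pics/t1c.png',b)
E
```

```text
clock: 6.17
eef_pos: [546.5, -46.9, 165.6]
eef_rot: [3.141, 0.003, 1.271]
wrist_force: [-4.8, -9.0, 4.3]
finger_gap: 0.7
t 6.17 rack -13.5 -40.3 165.6 Frack -10.0 1.9 4.3 torque/70 -6.5 yaw 72.8
clock: 6.83
eef_pos: [533.5, -93.0, 310.5]
eef_rot: [3.133, 0.001, 1.271]
wrist_force: [-0.5, -0.2, -0.1]
finger_gap: 0.4
t 6.83 rack -61.4 -41.6 310.5 Frack -0.3 0.5 -0.1 torque/70 -0.7 yaw 72.8
[([526.1, 17.8, 219.0], 0.74), ([520.0, -34.5, 183.3], 0.62)]
```

View pics/w1.png

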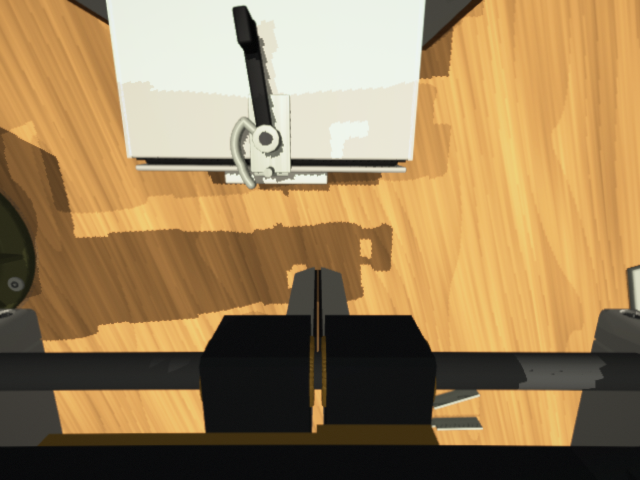

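The wrist view shows the front almost shut, with its top edge at row 168 and the pin at (270,172). The hook is at (240,150)–(253,185), the hub at (265,138) and the tab top at (243,12)–(248,45).

Run:
```python
from h import *
exec(open('st.py').read().split("s=manip")[0])
from scipy.spatial.transform import Rotation as Ro
s=manip.read_state();w=manip.camera('wrist')
T=np.eye(4);T[:3,:3]=Ro.from_euler('xyz',s['eef_rot']).as_matrix();T[:3,3]=s['eef_pos']
w['extrinsics']=np.linalg.inv(T@np.array(w['hand_eye']))
for n,u,v,z in [('mouthL',129,159,190),('mouthR',411,160,190),('frontL',137,169,186),('frontR',405,170,186),('hub',265,138,222),('tabfar',239,8,243),('tabnear',247,47,243),('pintop',270,171,211),('hooktip',252,185,207)]:
    q=onz(w,u,v,z)-O; print(n,(q@X).round(1),(q@Y).round(1))
```

```text
mouthL 2.4 116.9
mouthR 2.3 -116.9
frontL -6.0 113.5
frontR -6.1 -113.5
hub 18.8 -1.0
tabfar 94.4 8.8
tabnear 73.0 5.1
pintop -5.5 -2.4
hooktip -16.8 12.9
```

```bash
python3 -m crank '[{"offset":[0.004,0.015,0],"spin":1},{"offset":[0.012,0.050,0],"spin":3},{"offset":[0.021,0.085,0],"spin":5},{"offset":[0.030,0.120,0],"spin":6.7},{"offset":[0.036,0.145,0],"spin":6.7},{"offset":[0.0363,0.1484,0],"spin":6.7},{"offset":[0.0363,0.1484,0],"spin":6.7},{"offset":[0.0363,0.1484,0],"spin":6.7}]'
python3 st.py
python3 - <<'E'
from h import *
w=save('wrist','w2');print(np.array(w['hand_eye']).round(2))
E
```

```text
clock: 7.75
eef_pos: [568.2, 55.2, 303.1]
eef_rot: [-3.139, 0.003, 1.388]
wrist_force: [0.2, 0.4, 0.4]
finger_gap: 0.0
t 7.75 rack 90.5 -30.5 303.1 Frack 0.5 -0.1 0.4 torque/70 0.1 yaw 79.5
[[  -0.     -0.97   -0.25   73.93]
 [   1.     -0.     -0.     -0.54]
 [  -0.     -0.25    0.97 -178.41]
 [   0.      0.      0.      1.  ]]
```

View pics/w2.png

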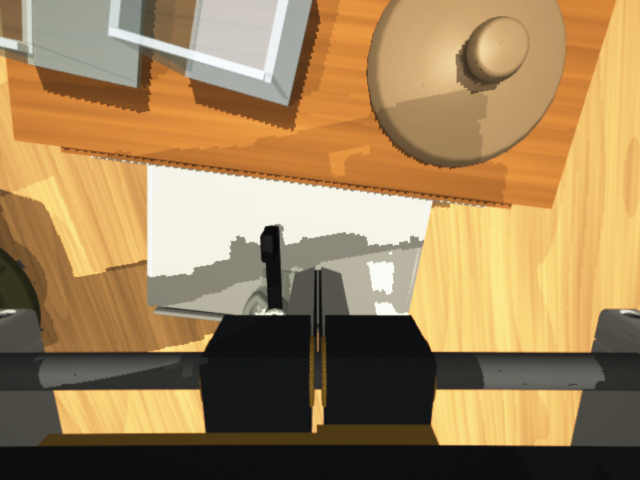

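The wrist view shows the tab at (270,245), left of the shut fingertips (318,270), with the lever parallel to the finger plane and clear ground below. I'll go down.

```bash
python3 -m crank '[{"offset":[0,0,-0.012],"spin":0},{"offset":[0,0,-0.030],"spin":0},{"offset":[0,0,-0.050],"spin":0},{"offset":[0,0,-0.065],"spin":0},{"offset":[0,0,-0.074],"spin":0},{"offset":[0,0,-0.077],"spin":0},{"offset":[0,0,-0.077],"spin":0},{"offset":[0,0,-0.077],"spin":0}]'
python3 st.py
python3 - <<'E'
from h import *
exec(open('st.py').read().split("s=manip")[0])
s=manip.read_state();p0=s['eef_pos'];yaw0=np.degrees(s['eef_rot'][2])
C=O+X*16.5-Y*1
for d in (26,16):
  for phi in [.12,.25,.4,.55,.7,.85,1,1.15,1.3,1.45,1.6,1.75,1.9]:
    e=X*np.cos(phi)+Y*np.sin(phi);n=-X*np.sin(phi)+Y*np.cos(phi)
    P=C+70*e-d*n
    print(d,phi,((P-p0)[:2]).round(1),(72.63+np.degrees(phi)-yaw0).round(1))
E
```

```text
clock: 8.47
eef_pos: [568.5, 54.4, 227.3]
eef_rot: [-3.14, 0.003, 1.387]
wrist_force: [-0.3, -0.2, -0.2]
finger_gap: 0.6
t 8.47 rack 89.7 -31.0 227.3 Frack -0.3 0.2 -0.2 torque/70 0.1 yaw 79.5
26 0.12 [-12.2   3.2] 0.0
26 0.25 [-20.9   7.6] 7.5
26 0.4 [-31.4  11.3] 16.1
26 0.55 [-42.4  13.3] 24.7
26 0.7 [-53.6  13.7] 33.3
26 0.85 [-64.7  12.4] 41.9
26 1 [-75.5   9.4] 50.5
26 1.15 [-85.8   4.9] 59.1
26 1.3 [-95.2  -1.1] 67.6
26 1.45 [-103.6   -8.4] 76.2
26 1.6 [-110.9  -17. ] 84.8
26 1.75 [-116.8  -26.5] 93.4
26 1.9 [-121.2  -36.8] 102.0
16 0.12 [-22.1   5. ] 0.0
16 0.25 [-30.8   8.1] 7.5
16 0.4 [-41.4  10.3] 16.1
16 0.55 [-52.1  10.9] 24.7
16 0.7 [-62.8   9.8] 33.3
16 0.85 [-73.3   7.2] 41.9
16 1 [-83.2   3. ] 50.5
16 1.15 [-92.4  -2.6] 59.1
16 1.3 [-100.6   -9.5] 67.6
16 1.45 [-107.8  -17.5] 76.2
16 1.6 [-113.6  -26.6] 84.8
16 1.75 [-118.   -36.4] 93.4
16 1.9 [-120.9  -46.8] 102.0
```

```bash
python3 -m crank '[{"offset":[-0.005,0.001,0],"spin":0},{"offset":[-0.010,0.002,0],"spin":0},{"offset":[-0.015,0.0035,0],"spin":0},{"offset":[-0.020,0.005,0],"spin":0},{"offset":[-0.025,0.006,0],"spin":3},{"offset":[-0.031,0.008,0],"spin":7.5},{"offset":[-0.036,0.0093,0],"spin":12},{"offset":[-0.0414,0.0103,0],"spin":16}]'
python3 st.py
python3 -m crank '[{"offset":[-0.004,0.0003,0],"spin":3},{"offset":[-0.0075,0.0005,0],"spin":6},{"offset":[-0.0107,0.0006,0],"spin":8.6},{"offset":[-0.0145,0.0004,0],"spin":11.5},{"offset":[-0.018,0,0],"spin":14.5},{"offset":[-0.0214,-0.0005,0],"spin":17.2},{"offset":[-0.0214,-0.0005,0],"spin":17.2},{"offset":[-0.0214,-0.0005,0],"spin":17.2}]'
python3 st.py
python3 - <<'E'
from h import *
save('wrist','w3')
E
```

```text
clock: 9.13
eef_pos: [527.1, 64.8, 227.8]
eef_rot: [3.141, 0.003, 1.67]
wrist_force: [5.7, -3.2, -1.6]
finger_gap: 0.2
t 9.13 rack 87.3 11.6 227.8 Frack -1.3 -6.4 -1.6 torque/70 -6.3 yaw 95.7
clock: 9.8
eef_pos: [505.5, 64.4, 228.1]
eef_rot: [3.14, 0.003, 1.969]
wrist_force: [0.1, -0.4, 1.1]
finger_gap: 0.4
t 9.8 rack 80.5 32.1 228.1 Frack -0.4 -0.2 1.1 torque/70 0.0 yaw 112.8
```

View pics/w3.png

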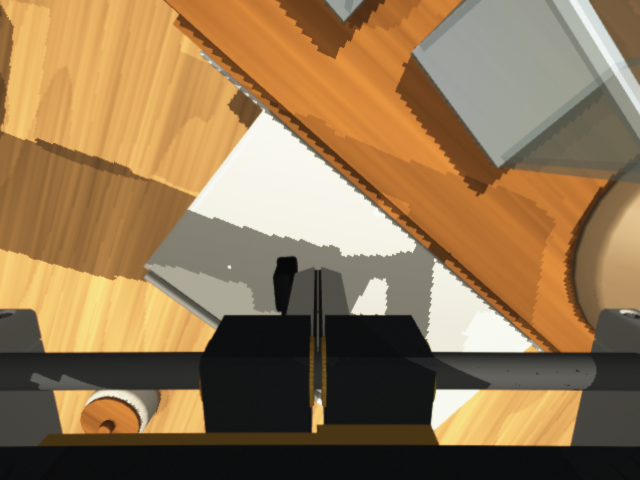

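The lever follows the finger: tab at (287,283), against the fingertip. I'll carry on to about 1.0 rad.

```bash
python3 -m crank '[{"offset":[-0.0027,-0.0005,0],"spin":2.1},{"offset":[-0.0053,-0.0012,0],"spin":4.3},{"offset":[-0.008,-0.0019,0],"spin":6.4},{"offset":[-0.0105,-0.0026,-0.001],"spin":8.6},{"offset":[-0.013,-0.0036,-0.001],"spin":10.7},{"offset":[-0.0155,-0.0046,-0.001],"spin":12.9},{"offset":[-0.018,-0.0057,-0.001],"spin":15},{"offset":[-0.0204,-0.0068,-0.001],"spin":17.2}]'
python3 st.py
```

```text
clock: 10.52
eef_pos: [486.0, 58.0, 227.7]
eef_rot: [3.138, 0.005, 2.27]
wrist_force: [9.2, 1.4, 0.7]
finger_gap: 0.4
t 10.52 rack 68.5 48.7 227.7 Frack 4.1 -8.3 0.7 torque/70 -9.1 yaw 130.1
```

```bash
python3 st.py; python3 -m crank '[{"offset":[-0.0005,-0.0003,0],"spin":0.4},{"offset":[-0.0010,-0.0006,0],"spin":0.9},{"offset":[-0.0015,-0.0008,0],"spin":1.3},{"offset":[-0.002,-0.0011,0],"spin":1.7},{"offset":[-0.0025,-0.0014,0],"spin":2.1},{"offset":[-0.003,-0.0017,0],"spin":2.6},{"offset":[-0.0035,-0.0019,0],"spin":3},{"offset":[-0.0039,-0.0022,0],"spin":3.4}]'
python3 st.py
```

```text
t 10.52 rack 68.5 48.7 227.7 Frack 4.1 -8.3 0.7 torque/70 -9.1 yaw 130.1
clock: 11.18
eef_pos: [482.8, 56.2, 228.0]
eef_rot: [3.136, 0.006, 2.329]
wrist_force: [6.5, 3.2, -0.6]
finger_gap: 0.6
t 11.18 rack 65.9 51.3 228.0 Frack 5.0 -5.3 -0.6 torque/70 -7.4 yaw 133.4
```

```bash
python3 -m crank '[{"offset":[-0.0003,-0.0002,0],"spin":0.2},{"offset":[-0.0006,-0.0004,0],"spin":0.5},{"offset":[-0.0009,-0.0006,0],"spin":0.8},{"offset":[-0.0012,-0.0008,0],"spin":1.1},{"offset":[-0.0015,-0.001,0],"spin":1.4},{"offset":[-0.0018,-0.0012,0],"spin":1.7},{"offset":[-0.0021,-0.0014,0],"spin":2},{"offset":[-0.0024,-0.0016,0],"spin":2.3}]'
python3 st.py
```

```text
clock: 11.85
eef_pos: [480.8, 55.0, 228.0]
eef_rot: [3.134, 0.006, 2.368]
wrist_force: [6.3, 3.2, -2.1]
finger_gap: 0.4
t 11.85 rack 64.2 52.8 228.0 Frack 4.9 -5.0 -2.1 torque/70 -7.2 yaw 135.7
```

```bash
python3 -m crank '[{"offset":[-0.0005,-0.0004,0],"spin":0.5},{"offset":[-0.0010,-0.0007,0],"spin":1},{"offset":[-0.0015,-0.0011,0],"spin":1.5},{"offset":[-0.002,-0.0014,0],"spin":2},{"offset":[-0.0025,-0.0018,0],"spin":2.5},{"offset":[-0.003,-0.0022,0],"spin":3},{"offset":[-0.0035,-0.0025,0],"spin":3.5},{"offset":[-0.004,-0.0029,0],"spin":4}]'
python3 st.py
python3 - <<'E'
from h import *
t=save('top','t4');a=cv2.imread('pics/t4.png')[160:300,240:380]
s=save('scene','s4');b=cv2.imread('pics/s4.png')[200:300,235:375]
cv2.imwrite('pics/c4.png',np.vstack([cv2.resize(a,(420,420),interpolation=2),cv2.resize(b,(420,170*0+300)[:2],interpolation=2)])[:600] if 0 else np.hstack([cv2.resize(a,(400,400),interpolation=2),cv2.resize(b,(400,400)[:2],interpolation=2)]))
E
```

```text
clock: 12.52
eef_pos: [477.2, 52.7, 228.1]
eef_rot: [3.133, 0.006, 2.438]
wrist_force: [6.8, 4.1, -2.3]
finger_gap: 0.4
t 12.52 rack 60.9 55.6 228.1 Frack 6.0 -5.3 -2.3 torque/70 -8.1 yaw 139.7
```

View pics/c4.png

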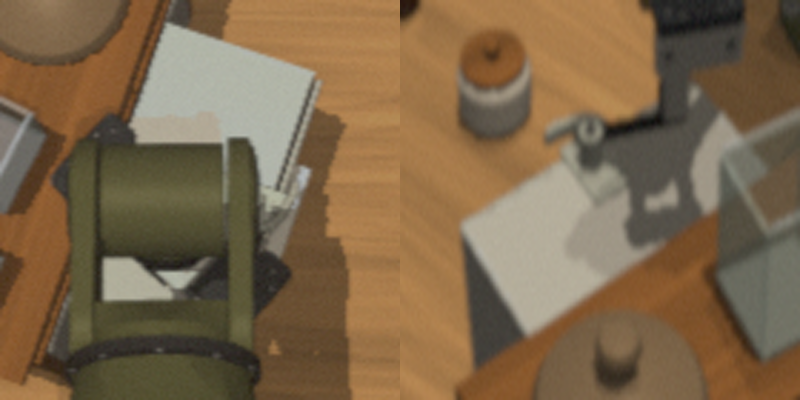

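The crops show the hook swung round to the pin at left (280,195). In the scene crop the lever runs along the rack towards the finger, with the hub at (590,135). Force is rising slowly, so I'll use small steps.

```bash
python3 -m crank '[{"offset":[-0.0003,-0.0003,0],"spin":0.3},{"offset":[-0.0006,-0.0005,0],"spin":0.6},{"offset":[-0.0009,-0.0008,0],"spin":0.9},{"offset":[-0.0012,-0.0010,0],"spin":1.2},{"offset":[-0.0015,-0.0013,0],"spin":1.5},{"offset":[-0.0018,-0.0015,0],"spin":1.8},{"offset":[-0.0021,-0.0018,0],"spin":2.1},{"offset":[-0.0024,-0.002,0],"spin":2.4}]'
python3 st.py
```

```text
clock: 13.28
eef_pos: [475.1, 51.1, 228.1]
eef_rot: [3.132, 0.006, 2.479]
wrist_force: [6.2, 4.7, -3.1]
finger_gap: 0.6
t 13.28 rack 58.8 57.1 228.1 Frack 6.3 -4.5 -3.1 torque/70 -7.9 yaw 142.0
```

```bash
sed -i 's/^print(.t.,/ph=np.radians(np.degrees(s["eef_rot"][2])-72.63);n=-X*np.sin(ph)+Y*np.cos(ph);e=X*np.cos(ph)+Y*np.sin(ph);print("phi",ph.round(3),"Fn",(F@n).round(1),"Fe",(F@e).round(1),"r",(r@e).round(1),(r@n).round(1))\n&/' st.py
python3 -m crank '[{"offset":[-0.0004,-0.0004,0],"spin":0.4},{"offset":[-0.0008,-0.0008,0],"spin":0.8},{"offset":[-0.0012,-0.0011,0],"spin":1.3},{"offset":[-0.0016,-0.0015,0],"spin":1.7},{"offset":[-0.002,-0.0019,0],"spin":2.1},{"offset":[-0.0024,-0.0022,0],"spin":2.6},{"offset":[-0.0028,-0.0026,0],"spin":3},{"offset":[-0.0032,-0.003,0],"spin":3.4}]'
python3 st.py
```

```text
clock: 13.95
eef_pos: [472.2, 48.7, 228.1]
eef_rot: [3.13, 0.006, 2.538]
wrist_force: [5.3, 4.4, -0.9]
finger_gap: 0.6
phi 1.27 Fn -6.6 Fe -1.9 r 68.4 -20.4
t 13.95 rack 55.6 59.2 228.1 Frack 5.8 -3.8 -0.9 torque/70 -7.0 yaw 145.4
```

```bash
python3 -m crank '[{"offset":[-0.0005,-0.0005,0],"spin":0.4},{"offset":[-0.0010,-0.001,0],"spin":0.8},{"offset":[-0.0015,-0.0015,0],"spin":1.3},{"offset":[-0.002,-0.002,0],"spin":1.7},{"offset":[-0.0025,-0.0025,0],"spin":2.1},{"offset":[-0.003,-0.003,0],"spin":2.6},{"offset":[-0.0035,-0.0035,0],"spin":3},{"offset":[-0.004,-0.004,0],"spin":3.4}]'
python3 st.py
```

```text
clock: 14.62
eef_pos: [468.6, 45.3, 228.1]
eef_rot: [3.129, 0.006, 2.597]
wrist_force: [7.2, 5.4, -4.2]
finger_gap: 0.5
phi 1.329 Fn -8.4 Fe -3.3 r 68.3 -19.7
t 14.62 rack 51.3 61.6 228.1 Frack 7.3 -5.2 -4.2 torque/70 -9.1 yaw 148.8
```

```bash
python3 -m crank '[{"offset":[-0.0002,-0.0002,0],"spin":0.2},{"offset":[-0.0004,-0.0004,0],"spin":0.4},{"offset":[-0.0006,-0.0006,0],"spin":0.6},{"offset":[-0.0008,-0.0008,0],"spin":0.8},{"offset":[-0.001,-0.001,0],"spin":1},{"offset":[-0.0012,-0.0013,0],"spin":1.2},{"offset":[-0.0014,-0.0015,0],"spin":1.4},{"offset":[-0.0016,-0.0017,0],"spin":1.6}]'
python3 st.py
```

```text
clock: 15.28
eef_pos: [467.3, 44.2, 228.1]
eef_rot: [3.127, 0.006, 2.624]
wrist_force: [7.1, 4.6, -2.4]
finger_gap: 0.2
phi 1.356 Fn -7.6 Fe -3.9 r 68.3 -19.9
t 15.28 rack 49.8 62.5 228.1 Frack 6.6 -5.4 -2.4 torque/70 -8.5 yaw 150.4
```

```bash
python3 -m crank '[{"offset":[-0.0003,-0.0003,0],"spin":0.3},{"offset":[-0.0006,-0.0006,0],"spin":0.6},{"offset":[-0.0009,-0.0009,0],"spin":0.9},{"offset":[-0.0012,-0.0013,0],"spin":1.2},{"offset":[-0.0014,-0.0016,0],"spin":1.5},{"offset":[-0.0017,-0.0019,0],"spin":1.8},{"offset":[-0.002,-0.0022,0],"spin":2},{"offset":[-0.0022,-0.0025,0],"spin":2.2}]'
python3 st.py
```

```text
clock: 15.95
eef_pos: [465.5, 42.2, 228.1]
eef_rot: [3.126, 0.007, 2.662]
wrist_force: [6.5, 4.6, -2.3]
finger_gap: 0.5
phi 1.394 Fn -7.1 Fe -3.7 r 68.2 -19.9
t 15.95 rack 47.4 63.6 228.1 Frack 6.3 -4.8 -2.3 torque/70 -7.9 yaw 152.5
```

```bash
python3 -m crank '[{"offset":[-0.0004,-0.0005,0],"spin":0.5},{"offset":[-0.0008,-0.001,0],"spin":1},{"offset":[-0.0012,-0.0015,0],"spin":1.5},{"offset":[-0.0016,-0.002,0],"spin":2},{"offset":[-0.002,-0.0025,0],"spin":2.5},{"offset":[-0.0024,-0.003,0],"spin":3},{"offset":[-0.0028,-0.0035,0],"spin":3.5},{"offset":[-0.0031,-0.004,0],"spin":4}]'
python3 st.py
```

```text
clock: 16.62
eef_pos: [462.6, 38.8, 228.1]
eef_rot: [3.125, 0.007, 2.732]
wrist_force: [5.7, 5.0, -1.2]
finger_gap: 0.6
phi 1.464 Fn -6.9 Fe -3.2 r 67.9 -20.4
t 16.62 rack 43.3 65.4 228.1 Frack 6.5 -3.9 -1.2 torque/70 -7.6 yaw 156.5
```

```bash
python3 -m crank '[{"offset":[-0.0004,-0.0005,0],"spin":0.5},{"offset":[-0.0008,-0.0011,0],"spin":1},{"offset":[-0.0012,-0.0016,0],"spin":1.5},{"offset":[-0.0015,-0.0022,0],"spin":2},{"offset":[-0.0019,-0.0027,0],"spin":2.4},{"offset":[-0.0022,-0.0033,0],"spin":2.8},{"offset":[-0.0026,-0.0038,0],"spin":3.2},{"offset":[-0.0029,-0.0044,0],"spin":3.6}]'
python3 st.py
```

```text
clock: 17.28
eef_pos: [459.9, 35.1, 228.2]
eef_rot: [3.123, 0.007, 2.794]
wrist_force: [4.8, 7.2, -2.1]
finger_gap: 0.6
phi 1.527 Fn -8.3 Fe -2.0 r 67.8 -20.1
t 17.28 rack 38.9 66.8 228.2 Frack 8.2 -2.4 -2.1 torque/70 -8.7 yaw 160.1
```

Slower again.

```bash
python3 -m crank '[{"offset":[-0.0002,-0.0003,0],"spin":0.2},{"offset":[-0.0004,-0.0006,0],"spin":0.5},{"offset":[-0.0006,-0.0009,0],"spin":0.7},{"offset":[-0.0008,-0.0012,0],"spin":1},{"offset":[-0.001,-0.0015,0],"spin":1.2},{"offset":[-0.0012,-0.0018,0],"spin":1.4},{"offset":[-0.0013,-0.0021,0],"spin":1.7},{"offset":[-0.0014,-0.0024,0],"spin":1.9}]'
python3 st.py
```

```text
clock: 17.95
eef_pos: [458.7, 33.4, 228.2]
eef_rot: [3.122, 0.007, 2.827]
wrist_force: [4.6, 6.2, -1.5]
finger_gap: 0.9
phi 1.559 Fn -7.3 Fe -2.5 r 67.8 -20.4
t 17.95 rack 36.9 67.5 228.2 Frack 7.3 -2.6 -1.5 torque/70 -7.8 yaw 162.0
```

```bash
python3 -m crank '[{"offset":[-0.0003,-0.0005,0],"spin":0.4},{"offset":[-0.0006,-0.001,0],"spin":0.8},{"offset":[-0.0009,-0.0015,0],"spin":1.3},{"offset":[-0.0012,-0.002,0],"spin":1.7},{"offset":[-0.0014,-0.0025,0],"spin":2.1},{"offset":[-0.0016,-0.0029,0],"spin":2.5},{"offset":[-0.0018,-0.0033,0],"spin":2.8},{"offset":[-0.002,-0.0037,0],"spin":3.1}]'
python3 st.py
python3 - <<'E'
from h import *
t=save('top','t5');a=cv2.imread('pics/t5.png')[190:270,300:380]
s=save('scene','s5');b=cv2.imread('pics/s5.png')[210:270,270:330]
cv2.imwrite('pics/c5.png',np.hstack([cv2.resize(x,(400,400),interpolation=2) for x in (a,b)]))
E
```

```text
clock: 18.62
eef_pos: [456.8, 30.5, 228.2]
eef_rot: [3.12, 0.007, 2.881]
wrist_force: [5.1, 6.6, -1.3]
finger_gap: 0.3
phi 1.613 Fn -7.7 Fe -3.2 r 67.6 -20.7
t 18.62 rack 33.6 68.4 228.2 Frack 7.8 -2.9 -1.3 torque/70 -8.4 yaw 165.1
```

View pics/c5.png

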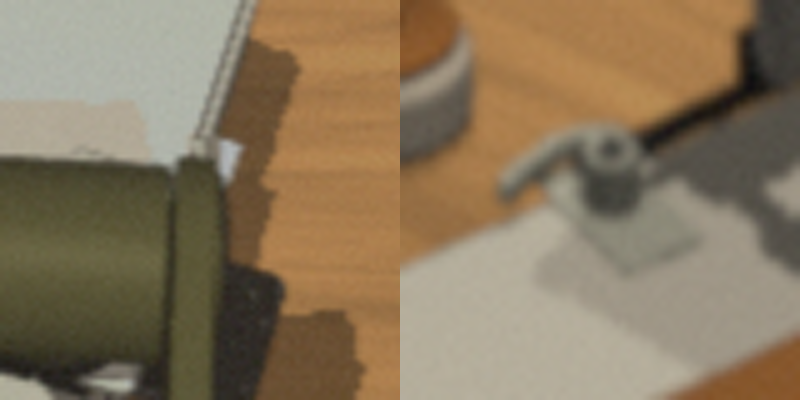

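The hook is round on the pin side (hook tip at right (505,190)) and the front's gap is thin. The lever is not firm yet, so I'll continue.

```bash
python3 -m crank '[{"offset":[-0.0002,-0.0005,0],"spin":0.4},{"offset":[-0.0005,-0.001,0],"spin":0.8},{"offset":[-0.0007,-0.0015,0],"spin":1.2},{"offset":[-0.0009,-0.002,0],"spin":1.6},{"offset":[-0.0011,-0.0025,0],"spin":2},{"offset":[-0.0013,-0.003,0],"spin":2.4},{"offset":[-0.0015,-0.0034,0],"spin":2.7},{"offset":[-0.0017,-0.0038,0],"spin":3}]'
python3 st.py
```

```text
clock: 19.38
eef_pos: [455.1, 27.6, 228.2]
eef_rot: [3.118, 0.006, 2.933]
wrist_force: [3.5, 8.4, -0.9]
finger_gap: 0.6
phi 1.665 Fn -8.9 Fe -1.6 r 67.5 -21.0
t 19.38 rack 30.3 69.2 228.2 Frack 9.0 -0.8 -0.9 torque/70 -9.1 yaw 168.0
```

```bash
python3 -m crank '[{"offset":[-0.0002,-0.0003,0],"spin":0.2},{"offset":[-0.0003,-0.0006,0],"spin":0.4},{"offset":[-0.0004,-0.0009,0],"spin":0.6},{"offset":[-0.0005,-0.0012,0],"spin":0.8},{"offset":[-0.0006,-0.0015,0],"spin":1},{"offset":[-0.0007,-0.0018,0],"spin":1.2},{"offset":[-0.0008,-0.0021,0],"spin":1.4},{"offset":[-0.0009,-0.0024,0],"spin":1.6}]'
python3 st.py
```

```text
clock: 20.05
eef_pos: [454.2, 26.2, 228.2]
eef_rot: [3.116, 0.006, 2.961]
wrist_force: [3.4, 8.0, 0.6]
finger_gap: 0.5
phi 1.693 Fn -8.5 Fe -1.9 r 67.5 -21.3
t 20.05 rack 28.7 69.6 228.2 Frack 8.7 -0.8 0.6 torque/70 -8.8 yaw 169.6
```

```bash
python3 -m crank '[{"offset":[-0.0001,-0.0003,0],"spin":0.1},{"offset":[-0.0002,-0.0006,0],"spin":0.2},{"offset":[-0.0003,-0.0009,0],"spin":0.3},{"offset":[-0.0004,-0.0012,0],"spin":0.4},{"offset":[-0.0005,-0.0015,0],"spin":0.5},{"offset":[-0.0006,-0.0018,0],"spin":0.6},{"offset":[-0.0007,-0.0021,0],"spin":0.7},{"offset":[-0.0008,-0.0024,0],"spin":0.8}]'
python3 st.py
```

```text
clock: 20.72
eef_pos: [453.4, 24.9, 228.2]
eef_rot: [3.114, 0.005, 2.975]
wrist_force: [4.5, 12.4, -1.4]
finger_gap: 0.8
phi 1.707 Fn -13.0 Fe -2.3 r 67.8 -20.9
t 20.72 rack 27.3 70.0 228.2 Frack 13.2 -0.5 -1.4 torque/70 -13.3 yaw 170.4
```

The lever came up firm, a clear climb to 13 N. I'll back off, lift clear and check.

```bash
python3 -m crank '[{"offset":[0.001,0.004,0],"spin":0},{"offset":[0.004,0.012,0],"spin":0},{"offset":[0.005,0.016,0.005],"spin":0},{"offset":[0.005,0.016,0.03],"spin":0},{"offset":[0.005,0.016,0.06],"spin":0},{"offset":[0.005,0.016,0.09],"spin":0},{"offset":[0.005,0.016,0.12],"spin":0},{"offset":[0.005,0.016,0.13],"spin":0}]'
python3 st.py
python3 -m crank '[{"offset":[-0.005,-0.01,0.01],"spin":0},{"offset":[-0.02,-0.04,0.02],"spin":-5},{"offset":[-0.04,-0.08,0.02],"spin":-10},{"offset":[-0.06,-0.115,0.02],"spin":-15},{"offset":[-0.075,-0.15,0.02],"spin":-20},{"offset":[-0.09,-0.185,0.02],"spin":-25},{"offset":[-0.1,-0.215,0.02],"spin":-30},{"offset":[-0.1,-0.24,0.02],"spin":-35}]'
python3 -m crank '[{"offset":[-0.01,-0.03,0],"spin":-5},{"offset":[-0.02,-0.06,0],"spin":-10},{"offset":[-0.03,-0.09,0],"spin":-15},{"offset":[-0.03,-0.11,0],"spin":-20},{"offset":[-0.03,-0.13,0],"spin":-25},{"offset":[-0.03,-0.14,0],"spin":-28},{"offset":[-0.03,-0.14,0],"spin":-28},{"offset":[-0.03,-0.14,0],"spin":-28}]'
python3 - <<'E'
from h import *
t=save('top','t6');a=cv2.imread('pics/t6.png')[160:300,240:380]
s=save('scene','s6');b=cv2.imread('pics/s6.png')[190:330,225:365]
cv2.imwrite('pics/c6.png',np.hstack([cv2.resize(a,(400,400),interpolation=2),cv2.resize(b,(400,400),interpolation=2)]))
P=lambda u,v:(240+(u+.5)/4.2-.5,160+(v+.5)/4.2-.5)
for n in ['salt_pot_mid','pepper_mill_mid','tong_mid','square_jar1_mid','olla_lid_mid','silicone_lid_mid']: print(n,[(np.round(d['location']).tolist(),round(d['conf'],2)) for d in manip.search_frame(t,n)[:1]])
E
```

```text
clock: 21.38
eef_pos: [458.9, 41.1, 362.7]
eef_rot: [3.113, 0.011, 2.974]
wrist_force: [-0.7, -0.7, 1.0]
finger_gap: 0.5
phi 1.707 Fn 0.8 Fe 0.6 r 65.1 -37.7
t 21.38 rack 44.4 69.6 362.7 Frack -0.9 0.4 1.0 torque/70 1.0 yaw 170.4
clock: 22.05
eef_pos: [357.2, -200.6, 383.0]
eef_rot: [3.114, 0.011, 2.358]
wrist_force: [0.8, 1.1, -0.3]
finger_gap: 0.1
clock: 22.72
eef_pos: [327.2, -340.4, 382.4]
eef_rot: [3.114, 0.01, 1.87]
wrist_force: [-0.3, 0.7, 0.0]
finger_gap: 0.5
salt_pot_mid [([363.0, -266.0, 56.0], 0.71)]
pepper_mill_mid [([577.0, -471.0, 11.0], 0.55)]
tong_mid [([578.0, -470.0, 13.0], 0.85)]
square_jar1_mid [([550.0, 213.0, 255.0], 0.71)]
olla_lid_mid [([679.0, 157.0, 242.0], 0.88)]
silicone_lid_mid [([418.0, 492.0, 8.0], 0.68)]
```

View pics/c6.png

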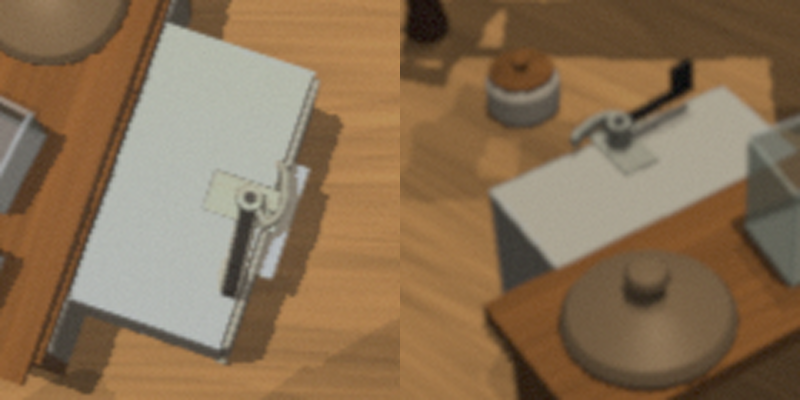

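The last pictures show the lever at about 1.69 rad, the hook round the keeper pin at (285,185) and the front flush with the housing. The neighbours stand where they were, so I'm handing in.

```bash
python3 -c "
from cell import manip; print(manip.sign_off()); print(manip.read_state()['clock'])"
```

```text
the job is handed in; nothing more can be done
None
the job is handed in; nothing more can be done
```

The bin is shut and the cam catch is drawn tight; I handed the job in at about 23 s, within the 53 s limit.

- **Front:** I pushed it onto the seal up to about 10 N and let it go. The wrist camera then showed it within about 0.03 rad of home.
- **Catch:** I pushed the lever tab round in small steps. The force stayed at about 7–8 N for most of the way, then climbed clearly from 8.5 to 13 N at about 1.69 rad. I stopped there and backed off.
- **Final pictures:** The hook is round the keeper pin and the front looks flush with the housing. The robot is well clear and touching nothing.

**What disagreed or went unchecked:**
- The wrist force read about 2 N above the stated values while the lever moved freely. The last reading of 13.0–13.3 N is at the upper end of "tight", but below the 16 N at which the catch breaks.
- The networks placed the salt pot, tong, silicone lid, olla lid and one jar within about 5 mm of where they began. I did not check the second jar on its own.
- In the final top view the network mistook the tong for the pepper mill, so I have no final position for the mill. The tool never came down near it.

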